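# Reset the length stop and lock it with its spring pin

## Robot

A 6-joint arm with a two-finger parallel gripper is mounted at the origin on the work surface. World frame = base frame: x ahead of the robot, y to its left, z up, the work surface at z = 0. Lengths are in mm, angles in rad, forces in N, time in s.
With the tool pointing down it reaches from about 350 to 875 mm from the base axis. Payload 4.2 kg.
Tool frame: the origin (TCP) lies midway between the tips of the shut fingers; the grasp point (between the pads) lies 19 mm behind it (arm.tcp_to_grasp is the distance from the TCP to the grasp point, in mm); z points along the fingers, y is the line along which they close (so a half turn about z gives the same grasp; the last joint's range is limited). The gripper opens to 85 mm and grips with 20 to 120 N. Pads are 22 mm wide; open, the fingers measure 114 mm over their backs; the gripper's body (76 mm by 85 mm) begins 54 mm behind the grasp point. The pads swing forward as they close: fully open they stand 13 mm farther back than shut.
Start: joints at [-0.957, 0.385, 0.008, 0, -1.194, -0.259], TCP at [217.141, -586.045, 197.012] pointing down, gripper open.
Joint ranges: [-3.14, 3.14], [-1.21, 2.06], [-1.07, 1.41], [-3.16, 2.05], [-2.99, -0.16], [-3.1, 3.1]. Speed limits (rad/s): [2.79, 2.79, 3.14, 3.14, 3.14, 3.14].

## Interface

Orientations are given as a unit quaternion [x, y, z, w].
In Python, from bench import arm, imaging, job, models gives the robot as it stands.
- The arm moves only by the tool arm_command, never from a script. Its argument "rows" is a list of rows, each an object with "grip": the opening, from 0 (shut) to 1 (fully open); "linear": the shift along the tool's x, y, z in mm, a list of three; "rot": the turn, a rotation vector about the tool's x, y, z in rad, a list of three. In form: [{"grip": grip, "linear": [tx, ty, tz], "rot": [rx, ry, rz]}, ...]. A call has 1 to 10 rows; each row is the pose to reach, as a shift and turn from the pose commanded when the call began, along the tool's axes at that moment; what a row does not reach only later rows make up. A row lasts 1/8 s, in which the tool goes at most 62.5 mm and 10.7 degrees, less where a joint would pass 70% of its speed; a pose out of reach is approached as far as the arm can. A call with a gripper value outside its range is refused whole. The fingers move at their own pace and stop on an object; the grip force is fixed at half the most. Time passes only in rows, so rows that repeat a pose let the fingers close. It gives the time, the measured TCP pose, the force, the opening and the grip force at its end, in the units of the state.
- arm.read_state(): the state, without advancing time (a new reading comes with each control period).
- imaging.get_image(name): name is "scene" or "top" or "wrist"; returns a dict with "frame" (420x560x3 uint8, red, green, blue), "fx", "fy", "cx", "cy" (pixels), "extrinsics" (4x4, takes a point from world to camera coordinates); the wrist camera has in their place "T_tool_cam" (4x4, takes a point from camera to tool coordinates, whose origin is the TCP and whose axes are the flange's). Camera axes: x right, y down, z forward; pixel columns grow to the right and rows downward; lengths in mm; the calibration is good to about 2 mm. A picture is of the moment at which its call begins: read the wrist's pose just before it. There is no depth.
- job.job_done(): hands the job in; it is judged then, once.
Trained networks look in a picture, given as the dict that the camera call returned (one of the last four; its "shot" number tells which), for a name from the list of things; names that differ only in an ending like _2 or _b are one class to them, and where a whole thing is asked for, a point or a joint stands for the part that bears it (a point fixed in the world has none). Each returns a list of dicts, best first, with "score" (0 to 1); they miss things now and then, are a little off and sometimes report something else, mostly with a low value. They report only what shows in the picture. A call takes as long as a camera call.
- models.spot_in(picture, query): "rect" ([left, top, right, bottom] in pixels, round what is visible of it).
- models.tip_of(picture, query): "pixel" ([column, row] in pixels: a listed point, or the origin of a listed thing).
The state is a dict: "clock": time; "joints": joint angles; "joint_vel": joint speeds; "joint_efforts": joint torques, N m; "position": TCP position; "ee_rot": TCP orientation; "contact_force": force on the tool from outside, world axes, zero at the start; "wrist_torque": the same for the moment, N m; "gripper_width": finger opening in mm; "grasp_force": force on a finger pad.
Only numpy, scipy, OpenCV 4.12 (cv2) and the standard library are available. Lean on these libraries where they do the work, as an engineer would, in place of code of your own. Each camera call takes 0.05 s, during which the arm holds its last target. There are 200 camera calls.

## Task

Reset the length stop on the bench from its first hole to its last (third) hole: pull the spring pin's handle up, turn it round to its rest notch and let go so that it stays parked out, then draw the stop plate out past the middle hole while the pin is parked. Then turn the pin's handle on to its second home slot so that it drops fully home in the third hole and locks the stop there, feeling for the hole with the stop plate if the pin stands on the bar. Leave the loose things around it where they are.

Things in the scene. Friction and masses are not known exactly. Their poses are not given: they have to be found in the camera images.
- fixture: the length stop's grey base (100 in x, 225 in y, 12 thick, fixed to the table) with a housing 60 x 60, top 46 above the table, carrying a steel collar with the spring pin. Origin: on the table, straight below the pin's axis; z up; y is the way the stop slides out. A steel bar 30 wide (top 32.5 above the table) runs through the housing along y; its three holes, about 35 apart, are hidden in it and the housing
- collar (a point): middle of the castellated collar, 41 across, at rim height 69.5. Counted as the pin's turn, the rim has: deep home slot at 0; flat rim 0.3 to 2.0 rad; shallow rest notch at 2.36 rad (135 degrees; 0.25 rad either side); a short flat; second deep home slot at 3.14 rad (180 degrees). The cross-pin is symmetric and lies in two opposite slots or notches at once
- pin: the spring pin, all of it: a steel stem with a cross-pin (under the handle and parallel to it) that rides on the collar, and a flat black handle on top, 48 long, 12 thick, 24 high. Origin on the pin's axis, at table height when home; x is the long axis of the handle (parallel to the fixture's x at the start), z up
- pin_grip (a point): centre of the pin's black handle (92 above the table when home, 12 below the handle's top); x along the handle's 48 length, y across its 12 thickness. The collar's highest rim is 69.5 above the table; nothing else stands within 80 of the axis above that height
- pin_lift (a joint): how far the pin is pulled up, m: 0 fully home in a hole, 0.0125 tip on top of the bar (higher: free of it), 0.015 in the rest notch, 0.020 on the flat rim, 0.026 end of travel. A spring pulls it down, 5 N at home, 10 N on the rim. On the flat rim it can be let go and stays, so the long turn to the rest notch can be made in two grasps
- pin_turn (a joint): turn of the pin, rad, counterclockwise from above: 0 at the start, stops at 0 and at 3.14, so it cannot be turned clockwise from the start. It turns only when lifted out of the slot (0.020) or out of the rest notch (0.005 above its seat)
- stop: the sliding stop: flat steel bar with an upright steel plate at its outer end, plate 60 wide, 12 thick along the sliding direction, its top 82 above the table. It slides along the fixture's +y, with about 7 N of friction, and stays where it is left. Its axes are parallel to the fixture's
- stop_grip (a point): in the stop plate's middle, 20 below its top; about 118 from the pin's axis along the fixture's y at the start; pinch the plate from above across its 12 thickness (along y)
- stop_travel (a joint): how far the stop is drawn out, m: first hole 0 (long, 5 mm of play either way), middle about 0.035, third about 0.070; 0.092 end. Middle and third are in a clamped strip set up to 9 mm either way, not measured: feel for the hole. The pin has 1 mm of play in it and drops in only within about 2 mm; while it stands on the bar, move the stop gently until it snaps in and holds (then do not force it)
- bearing: loose steel bearing ring, 52 across, 15 high, on the table near the length stop; origin at the centre of its underside
- screwdriver: loose screwdriver with a black handle, 180 long, lying near the length stop; origin near its middle
- offcut: loose piece of square steel tube, 80 x 30 x 30, lying near the length stop; origin at the centre of its underside
- spray_can: loose upright can, 60 across, 180 high; origin at the centre of its underside
- jar: loose upright glass jar, 70 across, 90 high; origin at the centre of its underside
- hammer: loose hammer with a wooden handle, 260 long, lying down
- wrench: loose open wrench, 180 long, lying flat

How it is judged (in metres and radians):
On the way, in this order (a step that is already met when the one before it is completed fails the run):
1. the pin is parked in its rest notch, let go, with the stop still at the first hole (value of joint pin_turn between 2.15 and 2.56 rad and value of joint pin_lift between 0.012 and 0.0175 m and contact force between the fingers and pin below 0.2 N and value of joint stop_travel below 0.012 m), for 0.2 s.
2. with the pin still parked, the stop is drawn out past the middle hole (value of joint pin_turn between 2.15 and 2.56 rad and value of joint pin_lift between 0.012 and 0.0175 m and contact force between the fingers and pin below 0.2 N and value of joint stop_travel above 0.047 m), for 0.1 s.
At the end, for the whole second after the job is handed in: The pin is at its second home slot (turn over 2.95 rad), fully down (lift under 2.5 mm) in the third hole, the stop drawn out about 70 mm (58 to 82), both at rest (value of joint pin_lift below 0.0025 m and value of joint pin_turn above 2.95 rad and value of joint stop_travel between 0.058 and 0.082 m and linear speed of each of stop, pin below 0.01 m/s); the robot touches nothing.
It fails at once if a loose bystander is moved more than 30 mm (distance of any of bearing, screwdriver, offcut, spray_can, jar, hammer, wrench from where it was at the start of the episode above 0.03 m).
It fails at once if the stop is forced with more than 60 N (contact force between pin and stop above 60 N).
It also fails if it takes over 67 s, if anything falls off the work surface, if the arm or the gripper's body presses on something with over 40 N, if the wrist force passes 120 N, or if a joint passes its speed limit or range.

## Working session

There is one attempt and no reset: what is moved stays moved. The work goes in short steps, Python scripts to look and compute and a tool call to move; the robot and the scene stay as the last step left them, time stands still between calls to the robot, and variables do not carry over. Pictures are saved under pics/ and viewed, at most 10 in all, crops included, and the job is handed in when it is done.

Besides the shell and the picture viewer there is one more tool, called as name(argument=value, ...), one argument or row to a line, values as JSON. arm_command: Moves the arm, as the interface text tells. Its arguments: {"type":"object","properties":{"rows":{"type":"array"}},"required":["rows"]}

```bash
mkdir -p pics
cat > h.py <<'E'
import numpy as np, cv2
from scipy.spatial.transform import Rotation as R
from bench import arm, imaging, job, models
def cam(name):
    s=arm.read_state(); p=imaging.get_image(name)
    if name=='wrist':
        T=np.eye(4);T[:3,:3]=R.from_quat(s['ee_rot']).as_matrix();T[:3,3]=s['position']
        W=T@np.array(p['T_tool_cam'])
    else: W=np.linalg.inv(np.array(p['extrinsics']))
    return p,W
def w(p,W,px,z):
    d=W[:3,:3]@np.array([(px[0]-p['cx'])/p['fx'],(px[1]-p['cy'])/p['fy'],1]); o=W[:3,3]
    return o+d*(z-o[2])/d[2]
def save(p,n): cv2.imwrite('pics/'+n+'.png',p['frame'][:,:,::-1])
E
python3 - <<'E'
from h import *
for n in ('top','scene'):
    p,W=cam(n); save(p,n+'0'); print(n,W[:3,3].round())
    for q,z in (('pin_grip',92),('collar',69.5),('stop_grip',62),('fixture',0),('pin',0)):
        for r in models.tip_of(p,q)[:2]: print(q,r['score'],r['pixel'],w(p,W,r['pixel'],z).round(1))
print(arm.read_state(), arm.tcp_to_grasp)
E
```

```text
top [ 385.   24. 1831.]
pin_grip 0.62 [306.9, 186.3] [557.3 -41.5  92. ]
collar 0.82 [302.3, 184.8] [564.4 -27.3  69.5]
stop_grip 0.6 [272.5, 176.2] [592.7  70.6  62. ]
fixture 0.8 [304.7, 189.7] [554.8 -37.6   0. ]
pin 0.6 [306.2, 192.1] [546.7 -42.7   0. ]
scene [ 945. -630.  773.]
pin_grip 0.48 [283.7, 227.3] [560.5 -45.2  92. ]
pin_grip 0.19 [292.2, 297.6] [ 687.6 -209.6   92. ]
collar 0.74 [286.4, 233.7] [565.9 -41.4  69.5]
collar 0.43 [374.0, 149.5] [598.5 428.6  69.5]
stop_grip 0.68 [316.2, 213.4] [587.8  71.1  62. ]
stop_grip 0.34 [283.2, 236.9] [561.1 -48.9  62. ]
fixture 0.64 [287.0, 251.5] [565.  -37.5   0. ]
{'clock': 0.6, 'joints': array([-9.57428182e-01,  3.84654638e-01,  7.89741607e-03,  2.23485059e-05,
       -1.19401040e+00, -2.58615758e-01]), 'joint_vel': array([-0.00089802,  0.00011484, -0.00195871,  0.00025416, -0.00030242,
        0.00162513]), 'joint_efforts': array([ 2.32901575e-04, -3.91831505e+01,  1.88528895e+01,  4.18881968e+00,
       -3.97422973e-04, -2.61162825e-07]), 'position': array([ 217.11590179, -586.05106296,  197.04179162]), 'ee_rot': array([-1.76451592e-01,  9.84309319e-01, -1.73971402e-05, -3.35757402e-06]), 'contact_force': array([ 0.90993035,  0.35155579, -0.23470554]), 'wrist_torque': array([0.02472593, 0.01346428, 0.0124284 ]), 'grasp_force': 0.0, 'gripper_width': 85.57536731136557} 18.700000000000003
```

View pics/top0.png

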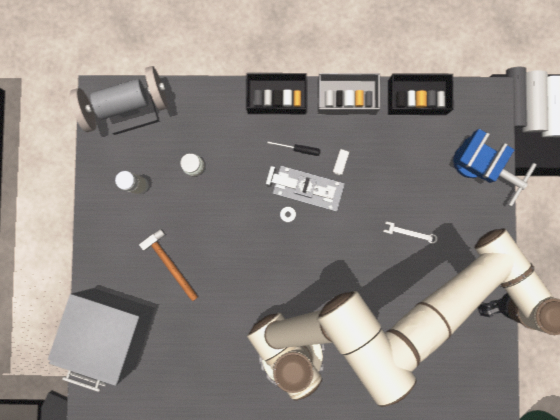

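View pics/scene0.png

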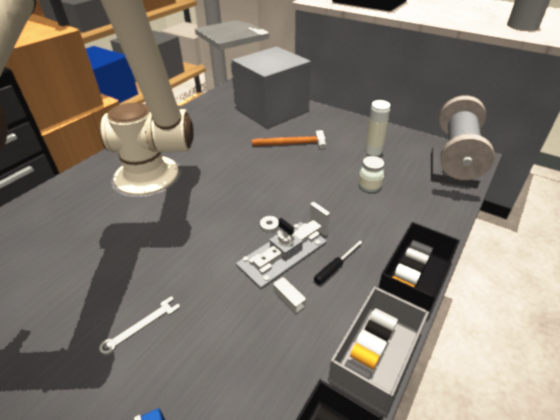

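Top and scene views agree: pin at about (562,-42), stop plate at about (591,71), so fixture yaw is about -0.25. Nothing tall is nearby.

```bash
cat >> h.py <<'E'
def to(x,y,z,psi=None):
    "shift/turn in tool axes to TCP x,y,z with tool y axis at world angle psi"
    s=arm.read_state(); M=R.from_quat(s['ee_rot'])
    print('lin',M.inv().apply(np.array([x,y,z])-s['position']).round(1))
    if psi is not None:
        Y=np.array([np.cos(psi),np.sin(psi),0]);Z=np.array([0,0,-1.]);T=R.from_matrix(np.c_[np.cross(Y,Z),Y,Z])
        print('rot',(M.inv()*T).as_rotvec().round(3))
E
python3 - <<'E'
from h import *
p,W=cam('wrist');print(np.array(p['T_tool_cam']).round(2),p['fx'])
to(550,-42,280,1.32)
E
```

```text
[[   0.     -0.97   -0.26   65.27]
 [   1.      0.     -0.     -0.59]
 [   0.     -0.26    0.97 -174.84]
 [   0.      0.      0.      1.  ]] 368.9013046533418
lin [-501.1  394.5  -83. ]
rot [-0.     0.     0.606]
```

arm_command(
  rows=[
    {"grip":1,"linear":[-50,39,-40],"rot":[0,0,0.06]},
    {"grip":1,"linear":[-100,79,-80],"rot":[0,0,0.12]},
    {"grip":1,"linear":[-150,118,-80],"rot":[0,0,0.18]},
    {"grip":1,"linear":[-200,158,-80],"rot":[0,0,0.25]},
    {"grip":1,"linear":[-250,197,-80],"rot":[0,0,0.3]},
    {"grip":1,"linear":[-300,236,-80],"rot":[0,0,0.37]},
    {"grip":1,"linear":[-350,276,-80],"rot":[0,0,0.43]},
    {"grip":1,"linear":[-400,315,-80],"rot":[0,0,0.5]},
    {"grip":1,"linear":[-450,355,-80],"rot":[0,0,0.56]},
    {"grip":1,"linear":[-500,394,-80],"rot":[0,0,0.606]},
  ],
)

```text
clock: 1.9
position: [533.4, -67.8, 277.5]
ee_rot: [0.126, 0.992, 0.0, 0.001]
contact_force: [0.0, -0.7, 0.1]
gripper_width: 85.5
grasp_force: 0.0
```

arm_command(
  rows=[
    {"grip":1,"linear":[0,0,0],"rot":[0,0,0]},
    {"grip":1,"linear":[0,0,0],"rot":[0,0,0]},
  ],
)

```text
clock: 2.15
position: [532.4, -69.6, 276.9]
ee_rot: [0.125, 0.992, -0.0, -0.0]
contact_force: [-0.1, -0.1, 0.1]
gripper_width: 85.4
grasp_force: 0.0
```

Run:
```python
from h import *
s=arm.read_state(); print(s['position'].round(1),s['joints'].round(2),s['clock'])
p,W=cam('wrist'); save(p,'w0')
for q,z in (('pin_grip',92),('collar',69.5),('stop_grip',62)):
    for r in models.tip_of(p,q)[:2]: print(q,r['score'],r['pixel'],w(p,W,r['pixel'],z).round(1))
```

```text
[532.4 -69.6 276.9] [ 0.17  0.19 -0.07  0.   -1.32 -1.99] 2.15
pin_grip 0.9 [317.3, 199.8] [563.7 -40.8  92. ]
pin_grip 0.51 [312.5, 182.8] [545.6 -41.5  92. ]
collar 0.9 [320.8, 193.0] [563.2 -34.7  69.5]
stop_grip 0.83 [423.6, 193.5] [593.1  73.3  62. ]
```

View pics/w0.png

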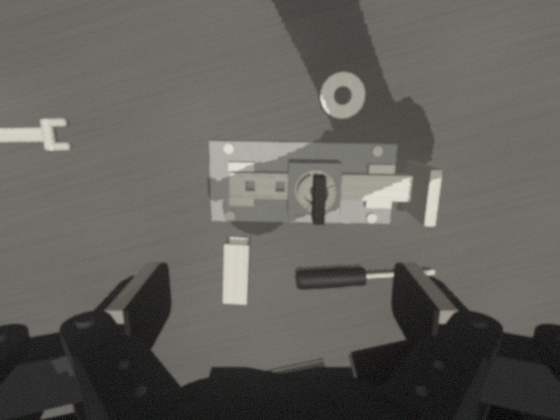

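Handle spans about (319,175)-(318,224) px, base edges almost aligned with the image (1° off), and the stop plate is at (433,197). The distance of 118 mm checks out. Next, a closer look.

Run:
```python
from h import *
to(563.5,-41,150,1.31)
```

```text
lin [-22.9  36.8 127.4]
rot [0.    0.    0.008]
```

arm_command(
  rows=[
    {"grip":1,"linear":[-12,18,45],"rot":[0,0,0.008]},
    {"grip":1,"linear":[-23,37,90],"rot":[0,0,0.008]},
    {"grip":1,"linear":[-23,37,127],"rot":[0,0,0.008]},
    {"grip":1,"linear":[-23,37,127],"rot":[0,0,0.008]},
    {"grip":1,"linear":[-23,37,127],"rot":[0,0,0.008]},
  ],
)

```text
clock: 2.98
position: [565.2, -40.4, 152.0]
ee_rot: [0.13, 0.992, 0.0, 0.002]
contact_force: [-0.2, -0.4, 0.1]
gripper_width: 85.7
grasp_force: 0.0
```

Run:
```python
from h import *
s=arm.read_state(); print(s['position'].round(1),s['ee_rot'].round(4),s['clock'])
p,W=cam('wrist'); save(p,'w1')
for q,z in (('pin_grip',92),('collar',69.5),('stop_grip',62)):
    for r in models.tip_of(p,q)[:2]: print(q,r['score'],r['pixel'],w(p,W,r['pixel'],z).round(1))
```

```text
[565.2 -40.4 152. ] [1.295e-01 9.916e-01 1.000e-04 1.600e-03] 2.975
pin_grip 0.95 [279.7, 202.8] [559.8 -40.5  92. ]
collar 0.76 [283.4, 196.9] [561.8 -38.4  69.5]
collar 0.45 [286.3, 184.0] [553.3 -34.   69.5]
stop_grip 0.7 [441.7, 196.4] [593.2  74.   62. ]
```

View pics/w1.png

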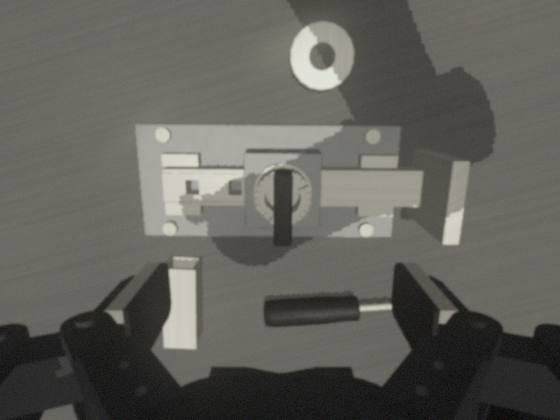

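Run:
```python
from h import *
p,W=cam('wrist')
g=p['frame'].mean(2); print(g[160:256:4,283].round().astype(int).tolist()); print(g[235,265:305].astype(int).tolist());print(g[215,265:305].astype(int).tolist())
a=w(p,W,(283.5,245.5),104);u=np.array([np.sin(1.31),-np.cos(1.31),0])
print(a, a-W[:3,0]*0)
for px in [(283,170),(283,178)]: print(px,w(p,W,px,104),w(p,W,px,80))
xd=np.array([-np.sin(1.31),np.cos(1.31),0]);print('centre by near end ±',a+24*xd,a-24*xd)
```

```text
[169, 166, 117, 49, 56, 60, 58, 57, 58, 52, 52, 58, 52, 52, 54, 51, 50, 49, 50, 48, 45, 46, 68, 75]
[109, 108, 109, 107, 107, 105, 99, 83, 64, 48, 42, 48, 52, 49, 44, 49, 42, 48, 43, 46, 47, 46, 50, 46, 46, 65, 89, 101, 105, 104, 108, 110, 109, 108, 110, 110, 112, 110, 110, 111]
[143, 145, 146, 146, 146, 141, 129, 106, 70, 53, 50, 53, 53, 52, 54, 52, 54, 56, 55, 54, 58, 52, 57, 49, 54, 84, 118, 141, 148, 149, 147, 147, 144, 143, 140, 145, 147, 145, 139, 133]
[584.65079002 -43.98459043 104.        ] [584.65079002 -43.98459043 104.        ]
(283, 170) [537.24437434 -31.81377961 104.        ] [541.10159617 -32.67316221  80.        ]
(283, 178) [542.01495477 -33.07200622 104.        ] [546.38662953 -34.06707427  80.        ]
centre by near end ± [561.46235119 -37.79618965 104.        ] [607.83922886 -50.17299121 104.        ]
```

Run:
```python
from h import *
print(arm.read_state()['position'])
to(561.3,-39.5,75,1.311)
```

```text
[564.75028066 -39.74042209 151.55620895]
lin [ 3.6 -0.7 76.5]
rot [0.001 0.003 0.   ]
```

arm_command(
  rows=[
    {"grip":1,"linear":[3,-0.5,30],"rot":[0,0,0]},
    {"grip":1,"linear":[3,-0.5,55],"rot":[0,0,0]},
    {"grip":1,"linear":[3,-0.5,74],"rot":[0,0,0]},
    {"grip":1,"linear":[3,-0.5,75],"rot":[0,0,0]},
    {"grip":0.4,"linear":[3,-0.5,75],"rot":[0,0,0]},
    {"grip":0.25,"linear":[3,-0.5,75],"rot":[0,0,0]},
    {"grip":0.25,"linear":[3,-0.5,75],"rot":[0,0,0]},
  ],
)

```text
clock: 4.1
position: [561.6, -39.3, 75.9]
ee_rot: [0.129, 0.992, 0.0, 0.001]
contact_force: [0.4, 0.3, -0.3]
gripper_width: 32.3
grasp_force: 0.0
```

Run:
```python
from h import *
s=arm.read_state();print(s['position'],s['gripper_width'],s['contact_force'])
p,W=cam('wrist'); save(p,'w2')
```

```text
[561.55282412 -39.29875168  75.8507201 ] 32.32178714357315 [ 0.35118242  0.34493896 -0.26603506]
```

View pics/w2.png

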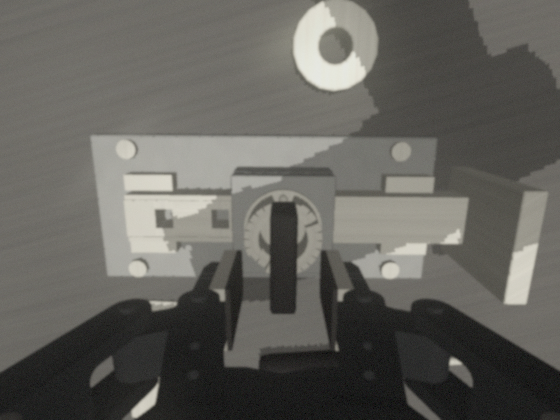

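Run:
```python
from h import *
p,W=cam('wrist');s=arm.read_state()
for x in (-24,0,24):
  for z in (104,80):
    c=s['position'].copy(); c[2]=z
    c=c+x*np.array([np.sin(1.311),-np.cos(1.311),0])
    q=np.linalg.inv(W)@np.r_[c,1]; print(x,z,(p['fx']*q[0]/q[2]+p['cx']).round(1),(p['fy']*q[1]/q[2]+p['cy']).round(1))
```

```text
-24 104 282.6 211.4
-24 80 282.4 197.8
0 104 282.5 265.3
0 80 282.3 245.3
24 104 282.4 315.1
24 80 282.2 289.6
```

arm_command(
  rows=[
    {"grip":0,"linear":[0,0,0],"rot":[0,0,0]},
    {"grip":0,"linear":[0,0,0],"rot":[0,0,0]},
    {"grip":0,"linear":[0,0,0],"rot":[0,0,0]},
  ],
)

```text
clock: 4.58
position: [561.0, -39.4, 75.0]
ee_rot: [0.129, 0.992, -0.0, -0.0]
contact_force: [0.5, 1.1, 0.2]
gripper_width: -0.1
grasp_force: 0.0
```

arm_command(
  rows=[
    {"grip":0,"linear":[0,0,-4],"rot":[0,0,0]},
    {"grip":0,"linear":[0,0,-10],"rot":[0,0,0]},
    {"grip":0,"linear":[0,0,-16],"rot":[0,0,0]},
    {"grip":0,"linear":[0,0,-22],"rot":[0,0,0]},
    {"grip":0,"linear":[0,0,-23],"rot":[0,0,0]},
    {"grip":0,"linear":[0,0,-23],"rot":[0,0,0]},
  ],
)

```text
clock: 5.32
position: [561.0, -39.4, 98.1]
ee_rot: [0.129, 0.992, 0.0, 0.0]
contact_force: [-0.1, -0.7, -0.2]
gripper_width: 0.1
grasp_force: 0.0
```

Run:
```python
from h import *
s=arm.read_state();print(s['position'],s['gripper_width'],s['joints'])
p,W=cam('wrist'); save(p,'w3')
```

```text
[560.97579191 -39.37979018  98.07163173] 0.05746504099288756 [ 2.17997357e-01  3.70850357e-01 -2.84357971e-01 -1.03686569e-04
 -9.15546648e-01 -2.04800940e+00]
```

View pics/w3.png

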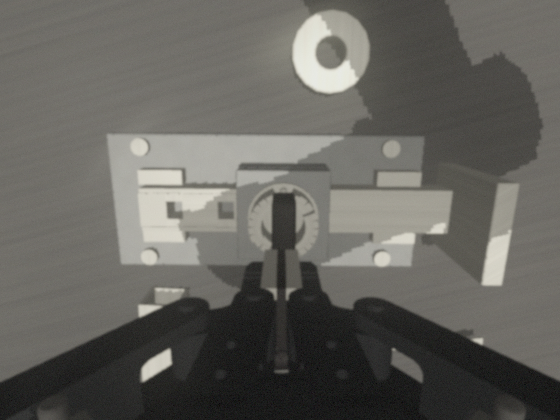

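Run:
```python
from h import *
ims=[]
s=arm.read_state()['position']
for n in ('scene','top'):
    p,W=cam(n); 
    for pt in (s,[561.3,-39.5,104],s+[0,0,60]):
        q=np.linalg.inv(W)@np.r_[pt,1]; u=(p['fx']*q[0]/q[2]+p['cx'],p['fy']*q[1]/q[2]+p['cy']);print(n,np.round(u,1))
    f=p['frame'][:,:,::-1]; c=(285,225) if n=='scene' else (304,186)
    f=f[c[1]-60:c[1]+40,c[0]-50:c[0]+50]; ims.append(cv2.resize(f,(400,400),interpolation=cv2.INTER_CUBIC))
cv2.imwrite('pics/st.png',np.hstack(ims))
```

```text
scene [285.1 224.2]
scene [285.2 222.5]
scene [285.  205.8]
top [306.3 185. ]
top [306.4 184.7]
top [307.  183.1]
```

View pics/st.png

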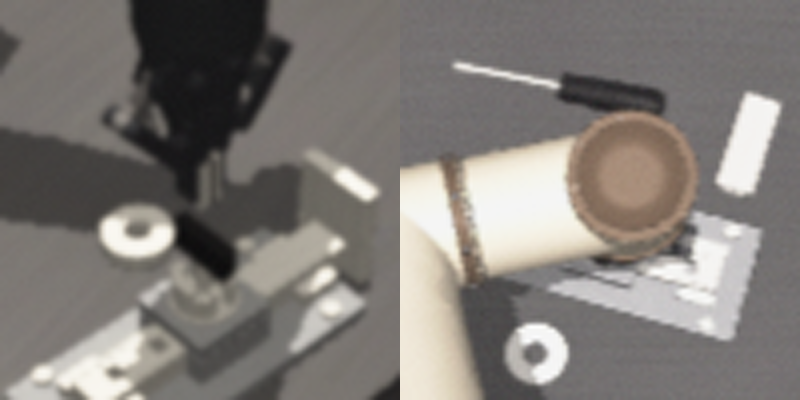

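Scene crop: shut fingertips end at about (286,216) px, but the reported TCP projects to (285,224). The real tips therefore sit roughly 25-30 mm behind the reported TCP, so they closed above the handle. I'll measure that by touching the handle's top (104 mm) gently.

arm_command(
  rows=[
    {"grip":0,"linear":[0,0,12],"rot":[0,0,0]},
    {"grip":0,"linear":[0,0,20],"rot":[0,0,0]},
    {"grip":0,"linear":[0,0,22],"rot":[0,0,0]},
    {"grip":0,"linear":[0,0,24],"rot":[0,0,0]},
    {"grip":0,"linear":[0,0,24],"rot":[0,0,0]},
  ],
)

```text
clock: 6.1
position: [561.1, -39.4, 74.0]
ee_rot: [0.129, 0.992, 0.0, 0.0]
contact_force: [0.6, -0.9, 0.5]
gripper_width: -0.0
grasp_force: 0.0
```

arm_command(
  rows=[
    {"grip":0,"linear":[0,0,1],"rot":[0,0,0]},
    {"grip":0,"linear":[0,0,2],"rot":[0,0,0]},
    {"grip":0,"linear":[0,0,2],"rot":[0,0,0]},
  ],
)

```text
clock: 6.48
position: [561.0, -39.4, 72.0]
ee_rot: [0.129, 0.992, 0.0, -0.0]
contact_force: [-0.4, -0.4, 0.2]
gripper_width: -0.1
grasp_force: 0.0
```

arm_command(
  rows=[
    {"grip":0,"linear":[0,0,1],"rot":[0,0,0]},
    {"grip":0,"linear":[0,0,1],"rot":[0,0,0]},
    {"grip":0,"linear":[0,0,1],"rot":[0,0,0]},
  ],
)

```text
clock: 6.85
position: [561.1, -39.4, 71.0]
ee_rot: [0.129, 0.992, 0.0, 0.0]
contact_force: [-0.3, 0.6, -0.1]
gripper_width: -0.2
grasp_force: 0.0
```

arm_command(
  rows=[
    {"grip":0,"linear":[0,0,1],"rot":[0,0,0]},
    {"grip":0,"linear":[0,0,2],"rot":[0,0,0]},
    {"grip":0,"linear":[0,0,2],"rot":[0,0,0]},
  ],
)

```text
clock: 7.22
position: [561.2, -39.4, 69.8]
ee_rot: [0.129, 0.992, -0.0, 0.0]
contact_force: [-2.0, 0.5, 5.1]
gripper_width: -0.3
grasp_force: 2.5
```

Run:
```python
from h import *
ims=[]
p,W=cam('scene'); f=p['frame'][170:245,245:320,::-1]; ims.append(cv2.resize(f,(400,400),interpolation=cv2.INTER_CUBIC))
p,W=cam('wrist'); f=p['frame'][160:360,180:380,::-1]; ims.append(cv2.resize(f,(400,400),interpolation=cv2.INTER_CUBIC))
cv2.imwrite('pics/st2.png',np.hstack(ims))
```

```text
(no output)
```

View pics/st2.png

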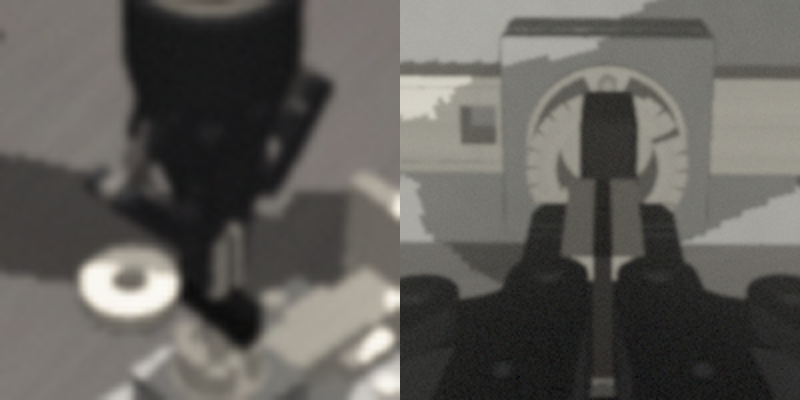

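arm_command(
  rows=[
    {"grip":0.5,"linear":[0,0,-10],"rot":[0,0,0]},
    {"grip":0.5,"linear":[0,0,-10],"rot":[0,0,0]},
    {"grip":0.5,"linear":[0,0,-10],"rot":[0,0,0]},
    {"grip":0.5,"linear":[0,0,-10],"rot":[0,0,0]},
    {"grip":0.5,"linear":[0,0,5],"rot":[0,0,0]},
    {"grip":0.5,"linear":[0,0,18],"rot":[0,0,0]},
    {"grip":0.5,"linear":[0,0,26],"rot":[0,0,0]},
    {"grip":0.5,"linear":[0,0,26],"rot":[0,0,0]},
  ],
)

```text
clock: 8.32
position: [560.4, -39.5, 41.8]
ee_rot: [0.129, 0.992, -0.0, -0.001]
contact_force: [0.1, 0.0, 0.2]
gripper_width: 43.0
grasp_force: 0.0
```

arm_command(
  rows=[
    {"grip":0,"linear":[0,0,0],"rot":[0,0,0]},
    {"grip":0,"linear":[0,0,0],"rot":[0,0,0]},
    {"grip":0,"linear":[0,0,0],"rot":[0,0,0]},
    {"grip":0,"linear":[0,0,0],"rot":[0,0,0]},
  ],
)

```text
clock: 8.82
position: [561.7, -38.5, 43.7]
ee_rot: [0.129, 0.992, 0.001, 0.001]
contact_force: [-0.9, 5.0, 2.0]
gripper_width: 11.1
grasp_force: 59.7
```

arm_command(
  rows=[
    {"grip":0,"linear":[0,1,-5],"rot":[0,0,0]},
    {"grip":0,"linear":[0,1,-11],"rot":[0,0,0]},
    {"grip":0,"linear":[0,1,-18],"rot":[0,0,0]},
    {"grip":0,"linear":[0,1,-24],"rot":[0,0,0]},
    {"grip":0,"linear":[0,1,-24],"rot":[0,0,0]},
    {"grip":0,"linear":[0,1,-24],"rot":[0,0,0]},
  ],
)

```text
clock: 9.57
position: [561.6, -38.4, 66.4]
ee_rot: [0.129, 0.992, 0.0, 0.0]
contact_force: [6.2, 0.7, -12.4]
gripper_width: 11.0
grasp_force: 58.3
```

arm_command(
  rows=[
    {"grip":0,"linear":[-0.5,0,0],"rot":[0,0,-0.1]},
    {"grip":0,"linear":[-0.5,0,0],"rot":[0,0,-0.2]},
    {"grip":0,"linear":[-0.5,0,0],"rot":[0,0,-0.35]},
    {"grip":0,"linear":[-0.5,0,0],"rot":[0,0,-0.5]},
    {"grip":0,"linear":[-0.5,0,0],"rot":[0,0,-0.65]},
    {"grip":0,"linear":[-0.5,0,0],"rot":[0,0,-0.8]},
    {"grip":0,"linear":[-0.5,0,0],"rot":[0,0,-0.95]},
    {"grip":0,"linear":[-0.5,0,0],"rot":[0,0,-1.1]},
    {"grip":0,"linear":[-0.5,0,0],"rot":[0,0,-1.2]},
    {"grip":0,"linear":[-0.5,0,0],"rot":[0,0,-1.2]},
  ],
)

```text
clock: 10.82
position: [562.1, -39.8, 66.4]
ee_rot: [-0.453, 0.891, -0.001, -0.0]
contact_force: [6.1, -3.0, -12.9]
gripper_width: 11.1
grasp_force: 58.6
```

arm_command(
  rows=[
    {"grip":0,"linear":[0,0,0],"rot":[0,0,-0.12]},
    {"grip":0,"linear":[0,0,0],"rot":[0,0,-0.25]},
    {"grip":0,"linear":[0,0,0],"rot":[0,0,-0.4]},
    {"grip":0,"linear":[0,0,0],"rot":[0,0,-0.55]},
    {"grip":0,"linear":[0,0,0],"rot":[0,0,-0.7]},
    {"grip":0,"linear":[0,0,0],"rot":[0,0,-0.85]},
    {"grip":0,"linear":[0,0,0],"rot":[0,0,-1.0]},
    {"grip":0,"linear":[0,0,0],"rot":[0,0,-1.12]},
    {"grip":0,"linear":[0,0,0],"rot":[0,0,-1.16]},
    {"grip":0,"linear":[0,0,0],"rot":[0,0,-1.16]},
  ],
)

```text
clock: 12.08
position: [563.6, -39.8, 67.0]
ee_rot: [0.868, -0.497, 0.002, -0.0]
contact_force: [10.4, -5.6, -11.7]
gripper_width: 11.0
grasp_force: 58.6
```

```bash
cat >> h.py <<'E'
def st():
    s=arm.read_state();q=s['ee_rot'];m=R.from_quat(q).as_matrix()[:,1];print(s['position'].round(1),'turn',round(np.unwrap([2.8-1.3,np.arctan2(m[1],m[0])])[1]-1.31,3),s['contact_force'].round(1),s['wrist_torque'].round(2),s['gripper_width'],'j6',s['joints'][5].round(2),s['clock'])
E
python3 -c "
from h import *
st()"
```

```text
[563.6 -39.8  67. ] turn 2.362 [ 10.4  -5.6 -11.7] [-1.25 -2.49  0.  ] 10.963088515918743 j6 0.31 12.075
```

arm_command(
  rows=[
    {"grip":0,"linear":[0,0,3],"rot":[0,0,0]},
    {"grip":0,"linear":[0,0,6],"rot":[0,0,0]},
    {"grip":0,"linear":[0,0,8],"rot":[0,0,0]},
    {"grip":0,"linear":[0,0,8],"rot":[0,0,0]},
  ],
)

```text
clock: 12.58
position: [563.7, -39.8, 59.3]
ee_rot: [0.868, -0.497, 0.002, -0.0]
contact_force: [7.5, -4.6, -10.7]
gripper_width: 11.1
grasp_force: 58.9
```

arm_command(
  rows=[
    {"grip":0,"linear":[0,0,9],"rot":[0,0,0]},
    {"grip":0,"linear":[0,0,9],"rot":[0,0,0]},
    {"grip":0.6,"linear":[0,0,9],"rot":[0,0,0]},
    {"grip":0.6,"linear":[0,0,9],"rot":[0,0,0]},
    {"grip":0.6,"linear":[0,0,9],"rot":[0,0,0]},
    {"grip":0.6,"linear":[0,0,-30],"rot":[0,0,0]},
    {"grip":0.6,"linear":[0,0,-70],"rot":[0,0,0]},
    {"grip":0.6,"linear":[0,0,-70],"rot":[0,0,0]},
  ],
)

```text
clock: 13.58
position: [564.0, -38.4, 132.2]
ee_rot: [0.868, -0.497, 0.003, -0.002]
contact_force: [-0.7, -0.0, -0.4]
gripper_width: 51.1
grasp_force: 0.0
```

Run:
```python
from h import *
st()
p,W=cam('wrist')
f=[cv2.resize(p['frame'][110:310,180:380,::-1],(400,400),interpolation=cv2.INTER_CUBIC)]
for r in models.tip_of(p,'stop_grip')[:2]: print(r['score'],r['pixel'],w(p,W,r['pixel'],62).round(1))
for r in models.tip_of(p,'pin_grip')[:2]: print(r['score'],r['pixel'],w(p,W,r['pixel'],107).round(1))
p,W=cam('scene');f.append(cv2.resize(p['frame'][180:255,245:320,::-1],(400,400),interpolation=cv2.INTER_CUBIC))
cv2.imwrite('pics/st3.png',np.hstack(f))
```

```text
[564.  -38.4 132.2] turn 2.362 [-0.7 -0.  -0.4] [-0.02  0.02 -0.03] 51.130291318993145 j6 0.31 13.575
0.64 [280.4, 227.2] [564.7 -39.3 107. ]
0.49 [281.7, 189.7] [575.1 -58.5 107. ]
```

View pics/st3.png

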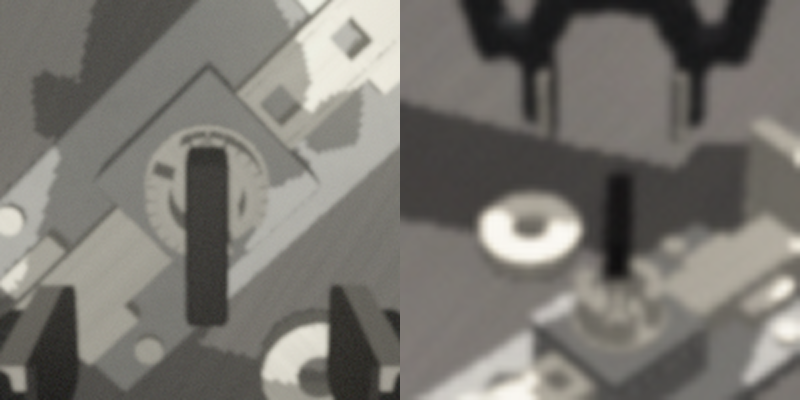

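Handle stays at 2.36 rad, aligned with the tool (vertical in the left crop), and the fingers are clear. Next is the stop plate.

Run:
```python
from h import *
to(593.3,74,90,1.31+np.pi); to(593.3,74,21)
```

```text
lin [-80.7 -85.2  37.4]
rot [ 0.002  0.002 -0.78 ]
lin [-80.6 -85.4 106.4]
```

arm_command(
  rows=[
    {"grip":0.8,"linear":[-27,-28,0],"rot":[0,0,-0.16]},
    {"grip":0.8,"linear":[-54,-57,5],"rot":[0,0,-0.32]},
    {"grip":0.8,"linear":[-81,-85,15],"rot":[0,0,-0.48]},
    {"grip":0.8,"linear":[-81,-85,25],"rot":[0,0,-0.64]},
    {"grip":0.8,"linear":[-81,-85,37],"rot":[0,0,-0.78]},
    {"grip":0.8,"linear":[-81,-85,37],"rot":[0,0,-0.78]},
    {"grip":0.8,"linear":[-81,-85,37],"rot":[0,0,-0.78]},
  ],
)

```text
clock: 14.65
position: [594.1, 74.1, 91.7]
ee_rot: [0.991, -0.131, -0.0, 0.0]
contact_force: [0.1, 0.6, -0.1]
gripper_width: 68.5
grasp_force: 0.0
```

Run:
```python
from h import *
st()
p,W=cam('wrist')
for n,z in (('stop_grip',62),('pin_grip',107)):
  for r in models.tip_of(p,n)[:2]: print(n,r['score'],r['pixel'],w(p,W,r['pixel'],z).round(1))
print(models.spot_in(p,'stop')[:1])
to(593.3,74,21,1.31+np.pi)
cv2.imwrite('pics/w5.png',p['frame'][:,:,::-1])
```

```text
[594.1  74.1  91.7] turn 3.14 [ 0.1  0.6 -0.1] [ 0.04  0.04 -0.04] 68.54356701032842 j6 0.91 14.65
stop_grip 0.86 [275.5, 225.1] [595.3  76.2  62. ]
stop_grip 0.24 [434.9, 199.8] [586.2 -15.6  62. ]
pin_grip 0.59 [530.8, 251.9] [565.6 -38.7 107. ]
[]
lin [-1.1  0.6 71.5]
rot [-0.    -0.001 -0.001]
```

View pics/w5.png

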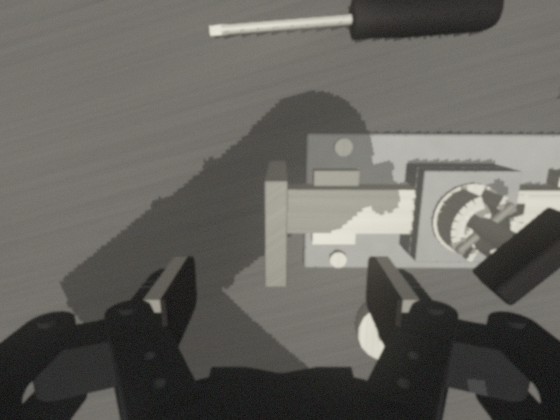

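The plate at column 276 lies well between the open fingers (195 and 370), with the pin still parked. Descending and gripping.

arm_command(
  rows=[
    {"grip":0.8,"linear":[-0.5,-1,25],"rot":[0,0,0]},
    {"grip":0.8,"linear":[-0.5,-1,50],"rot":[0,0,0]},
    {"grip":0.8,"linear":[-0.5,-1,68],"rot":[0,0,0]},
    {"grip":0.8,"linear":[-0.5,-1,70],"rot":[0,0,0]},
    {"grip":0.3,"linear":[-0.5,-1,70],"rot":[0,0,0]},
    {"grip":0,"linear":[-0.5,-1,70],"rot":[0,0,0]},
    {"grip":0,"linear":[-0.5,-1,70],"rot":[0,0,0]},
    {"grip":0,"linear":[-0.5,-1,70],"rot":[0,0,0]},
    {"grip":0,"linear":[-0.5,-1,70],"rot":[0,0,0]},
  ],
)

```text
clock: 15.98
position: [594.7, 76.0, 23.1]
ee_rot: [0.992, -0.13, 0.001, -0.001]
contact_force: [-2.1, 3.4, 6.0]
gripper_width: 11.3
grasp_force: 59.8
```

arm_command(
  rows=[
    {"grip":0,"linear":[0,-4,0],"rot":[0,0,0]},
    {"grip":0,"linear":[0,-11,0],"rot":[0,0,0]},
    {"grip":0,"linear":[0,-19,0],"rot":[0,0,0]},
    {"grip":0,"linear":[0,-27,0],"rot":[0,0,0]},
    {"grip":0,"linear":[0,-35,0],"rot":[0,0,0]},
    {"grip":0,"linear":[0,-43,0],"rot":[0,0,0]},
    {"grip":0,"linear":[0,-51,0],"rot":[0,0,0]},
    {"grip":0,"linear":[0,-55,0],"rot":[0,0,0]},
    {"grip":0,"linear":[0,-55,0],"rot":[0,0,0]},
    {"grip":0,"linear":[0,-55,0],"rot":[0,0,0]},
  ],
)

```text
clock: 17.23
position: [608.4, 126.4, 23.1]
ee_rot: [0.991, -0.13, 0.0, 0.001]
contact_force: [-0.8, -5.9, 5.8]
gripper_width: 10.9
grasp_force: 60.0
```

Run:
```python
from h import *
st()
```

```text
[608.4 126.4  23.1] turn 3.141 [-0.8 -5.9  5.8] [-1.42  0.02 -0.24] 10.88656774179601 j6 0.84 17.225
```

arm_command(
  rows=[
    {"grip":0.7,"linear":[0,0,0],"rot":[0,0,0]},
    {"grip":0.7,"linear":[0,0,0],"rot":[0,0,0]},
    {"grip":0.7,"linear":[0,0,0],"rot":[0,0,0]},
    {"grip":0.6,"linear":[0,0,-40],"rot":[0,0,0]},
    {"grip":0.6,"linear":[0,0,-90],"rot":[0,0,0]},
    {"grip":0.6,"linear":[0,0,-110],"rot":[0,0,0]},
    {"grip":0.6,"linear":[0,0,-110],"rot":[0,0,0]},
  ],
)

```text
clock: 18.1
position: [609.1, 129.3, 133.8]
ee_rot: [0.992, -0.13, 0.002, -0.001]
contact_force: [-0.2, 0.2, -1.0]
gripper_width: 51.4
grasp_force: 0.0
```

Run:
```python
from h import *
st()
p,W=cam('wrist')
for n,z in (('stop_grip',62),('pin_grip',107)):
  for r in models.tip_of(p,n)[:2]: print(n,r['score'],r['pixel'],w(p,W,r['pixel'],z).round(1))
to(563.5,-39.5,130,1.31+2.36)
```

```text
[609.1 129.3 133.8] turn 3.142 [-0.2  0.2 -1. ] [-0.03  0.05 -0.03] 51.421855289193594 j6 0.84 18.1
stop_grip 0.96 [281.9, 206.9] [609.4 127.9  62. ]
lin [  1.2 173.4   0.5]
rot [0.003 0.002 0.781]
```

arm_command(
  rows=[
    {"grip":0.6,"linear":[1,30,0],"rot":[0,0,0.12]},
    {"grip":0.6,"linear":[1,70,0],"rot":[0,0,0.28]},
    {"grip":0.6,"linear":[1,110,0],"rot":[0,0,0.44]},
    {"grip":0.6,"linear":[1,145,0],"rot":[0,0,0.6]},
    {"grip":0.6,"linear":[1,173,0],"rot":[0,0,0.78]},
    {"grip":0.6,"linear":[1,173,0],"rot":[0,0,0.78]},
    {"grip":0.6,"linear":[1,173,0],"rot":[0,0,0.78]},
  ],
)

```text
clock: 19.12
position: [564.2, -38.7, 131.0]
ee_rot: [0.868, -0.497, -0.001, 0.001]
contact_force: [-0.7, 0.2, -0.4]
gripper_width: 51.4
grasp_force: 0.0
```

Run:
```python
from h import *
st()
p,W=cam('wrist')
for r in models.tip_of(p,'pin_grip')[:2]: print(r['score'],r['pixel'],w(p,W,r['pixel'],107).round(1))
# handle angle in image: dark minAreaRect around handle
g=cv2.GaussianBlur(cv2.cvtColor(p['frame'],cv2.COLOR_RGB2GRAY),(3,3),0)
c,_=cv2.findContours((g<70).astype(np.uint8),cv2.RETR_EXTERNAL,2)
for k in c:
    if 800<cv2.contourArea(k)<6000 and cv2.boundingRect(k)[1]>100: print(cv2.minAreaRect(k),cv2.contourArea(k))
s=arm.read_state()['position']
for z in (119,95): 
    q=np.linalg.inv(W)@np.array([s[0],s[1],z,1]);print(p['fx']*q[0]/q[2]+p['cx'],p['fy']*q[1]/q[2]+p['cy'],q[2])
to(563.5,-39.5,58,1.31+2.36)
```

```text
[564.2 -38.7 131. ] turn 2.363 [-0.7  0.2 -0.4] [ 0.04  0.07 -0.05] 51.432382735657434 j6 0.31 19.125
0.91 [284.7, 227.4] [562.8 -41.1 107. ]
((282.5, 229.5), (87.0, 19.0), 90.0) 1547.5
279.38246012129594 237.24991494270938 197.45464279339745
279.5021061326337 223.848920093699 220.64929902972605
lin [ 0.6  1.5 73.4]
rot [0.001 0.    0.003]
```

arm_command(
  rows=[
    {"grip":0.6,"linear":[0.5,1.5,30],"rot":[0,0,0]},
    {"grip":0.6,"linear":[0.5,1.5,60],"rot":[0,0,0]},
    {"grip":0.6,"linear":[0.5,1.5,73],"rot":[0,0,0]},
    {"grip":0.6,"linear":[0.5,1.5,73],"rot":[0,0,0]},
    {"grip":0,"linear":[0.5,1.5,73],"rot":[0,0,0]},
    {"grip":0,"linear":[0.5,1.5,73],"rot":[0,0,0]},
    {"grip":0,"linear":[0.5,1.5,73],"rot":[0,0,0]},
    {"grip":0,"linear":[0.5,1.5,73],"rot":[0,0,0]},
    {"grip":0,"linear":[0.5,1.5,73],"rot":[0,0,0]},
  ],
)

```text
clock: 20.35
position: [563.9, -40.2, 60.2]
ee_rot: [0.868, -0.497, 0.001, -0.0]
contact_force: [-1.7, -0.0, 6.0]
gripper_width: 10.6
grasp_force: 60.3
```

arm_command(
  rows=[
    {"grip":0,"linear":[0,0,-3],"rot":[0,0,0]},
    {"grip":0,"linear":[0,0,-6],"rot":[0,0,0]},
    {"grip":0,"linear":[0,0,-8],"rot":[0,0,0]},
    {"grip":0,"linear":[0,0,-8],"rot":[0,0,0]},
    {"grip":0,"linear":[0,0,-8],"rot":[0,0,0]},
  ],
)

```text
clock: 20.98
position: [563.7, -40.1, 65.5]
ee_rot: [0.867, -0.497, -0.0, -0.0]
contact_force: [5.0, -2.0, -11.0]
gripper_width: 10.8
grasp_force: 58.4
```

arm_command(
  rows=[
    {"grip":0,"linear":[0,0,-2],"rot":[0,0,0]},
    {"grip":0,"linear":[0,0,-2.5],"rot":[0,0,0]},
    {"grip":0,"linear":[0,0,-2.5],"rot":[0,0,-0.12]},
    {"grip":0,"linear":[0,0,-2.5],"rot":[0,0,-0.26]},
    {"grip":0,"linear":[0,0,-2.5],"rot":[0,0,-0.4]},
    {"grip":0,"linear":[0,0,-2.5],"rot":[0,0,-0.54]},
    {"grip":0,"linear":[0,0,-2.5],"rot":[0,0,-0.68]},
    {"grip":0,"linear":[0,0,-2.5],"rot":[0,0,-0.77]},
    {"grip":0,"linear":[0,0,-2.5],"rot":[0,0,-0.77]},
    {"grip":0,"linear":[0,0,-2.5],"rot":[0,0,-0.77]},
  ],
)

```text
clock: 22.22
position: [564.5, -39.1, 68.0]
ee_rot: [0.991, -0.135, 0.001, -0.001]
contact_force: [5.1, 1.2, -11.8]
gripper_width: 10.7
grasp_force: 58.4
```

```bash
python3 -c "
from h import *
st()"
```

```text
[564.5 -39.1  68. ] turn 3.131 [  5.1   1.2 -11.8] [ 0.25 -1.7   0.02] 10.735701115617914 j6 1.08 22.225
```

arm_command(
  rows=[
    {"grip":0,"linear":[0,0,4],"rot":[0,0,0]},
    {"grip":0,"linear":[0,0,8],"rot":[0,0,0]},
    {"grip":0,"linear":[0,0,11],"rot":[0,0,0]},
    {"grip":0,"linear":[0,0,12],"rot":[0,0,0]},
    {"grip":0,"linear":[0,0,12],"rot":[0,0,0]},
  ],
)

```text
clock: 22.85
position: [564.5, -39.2, 57.8]
ee_rot: [0.991, -0.135, 0.001, -0.001]
contact_force: [4.1, 3.6, -4.6]
gripper_width: 10.9
grasp_force: 59.5
```

arm_command(
  rows=[
    {"grip":0.6,"linear":[0,0,0],"rot":[0,0,0]},
    {"grip":0.6,"linear":[0,0,0],"rot":[0,0,0]},
    {"grip":0.6,"linear":[0,0,0],"rot":[0,0,0]},
    {"grip":0.6,"linear":[0,0,-35],"rot":[0,0,0]},
    {"grip":0.6,"linear":[0,0,-72],"rot":[0,0,0]},
    {"grip":0.6,"linear":[0,0,-72],"rot":[0,0,0]},
  ],
)

```text
clock: 23.6
position: [565.5, -40.1, 133.1]
ee_rot: [0.991, -0.135, 0.003, -0.001]
contact_force: [0.2, -0.6, 0.4]
gripper_width: 51.5
grasp_force: 0.0
```

```bash
cat >> h.py <<'E'
def dark(p):
    g=cv2.GaussianBlur(cv2.cvtColor(p['frame'],cv2.COLOR_RGB2GRAY),(3,3),0)
    c,_=cv2.findContours((g<70).astype(np.uint8),cv2.RETR_EXTERNAL,2)
    for k in c:
        if 600<cv2.contourArea(k)<6000 and cv2.boundingRect(k)[1]>100: print(cv2.minAreaRect(k),cv2.contourArea(k))
E
python3 - <<'E'
from h import *
st()
p,W=cam('wrist'); dark(p)
for n,z in (('stop_grip',62),('pin_grip',104)):
  for r in models.tip_of(p,n)[:2]: print(n,r['score'],r['pixel'],w(p,W,r['pixel'],z).round(1))
to(609.3,128,131,1.31+np.pi)
E
```

```text
[565.5 -40.1 133.1] turn 3.132 [ 0.2 -0.6  0.4] [-0.    0.03 -0.06] 51.455700081418165 j6 1.08 23.6
((280.0, 230.5), (85.0, 20.0), 90.0) 1516.0
stop_grip 0.72 [32.5, 210.4] [609.8 125.4  62. ]
pin_grip 0.94 [279.6, 229.9] [563.6 -39.5 104. ]
lin [   0.  -174.6   -2.3]
rot [ 0.     0.002 -0.011]
```

arm_command(
  rows=[
    {"grip":0.7,"linear":[0,-40,0],"rot":[0,0,0]},
    {"grip":0.7,"linear":[0,-90,0],"rot":[0,0,0]},
    {"grip":0.7,"linear":[0,-140,0],"rot":[0,0,-0.01]},
    {"grip":0.7,"linear":[0,-174,20],"rot":[0,0,-0.01]},
    {"grip":0.7,"linear":[0,-174,60],"rot":[0,0,-0.01]},
    {"grip":0.7,"linear":[0,-174,95],"rot":[0,0,-0.01]},
    {"grip":0.7,"linear":[0,-174,110],"rot":[0,0,-0.01]},
    {"grip":0.7,"linear":[0,-174,110],"rot":[0,0,-0.01]},
  ],
)

```text
clock: 24.75
position: [609.2, 127.0, 18.1]
ee_rot: [0.992, -0.13, -0.001, 0.001]
contact_force: [-0.2, 1.1, 0.3]
gripper_width: 59.8
grasp_force: 0.0
```

arm_command(
  rows=[
    {"grip":0,"linear":[0,0,0],"rot":[0,0,0]},
    {"grip":0,"linear":[0,0,0],"rot":[0,0,0]},
    {"grip":0,"linear":[0,0,0],"rot":[0,0,0]},
    {"grip":0,"linear":[0,0,0],"rot":[0,0,0]},
    {"grip":0,"linear":[0,0,0],"rot":[0,0,0]},
  ],
)

```text
clock: 25.38
position: [610.4, 126.8, 21.1]
ee_rot: [0.991, -0.13, 0.001, 0.0]
contact_force: [-1.1, -3.8, 6.0]
gripper_width: 10.7
grasp_force: 59.8
```

arm_command(
  rows=[
    {"grip":0,"linear":[0,-1,0],"rot":[0,0,0]},
    {"grip":0,"linear":[0,-2,0],"rot":[0,0,0]},
    {"grip":0,"linear":[0,-3,0],"rot":[0,0,0]},
    {"grip":0,"linear":[0,-4,0],"rot":[0,0,0]},
    {"grip":0,"linear":[0,-4,0],"rot":[0,0,0]},
  ],
)

```text
clock: 26.0
position: [610.7, 128.2, 21.1]
ee_rot: [0.991, -0.131, -0.0, 0.002]
contact_force: [-0.8, -11.2, 8.6]
gripper_width: 11.2
grasp_force: 60.0
```

arm_command(
  rows=[
    {"grip":0,"linear":[0,-1,0],"rot":[0,0,0]},
    {"grip":0,"linear":[0,-2,0],"rot":[0,0,0]},
    {"grip":0,"linear":[0,-3,0],"rot":[0,0,0]},
    {"grip":0,"linear":[0,-3,0],"rot":[0,0,0]},
  ],
)

```text
clock: 26.5
position: [611.5, 131.1, 21.1]
ee_rot: [0.991, -0.131, -0.0, 0.002]
contact_force: [-1.4, -11.4, 8.3]
gripper_width: 11.1
grasp_force: 60.0
```

arm_command(
  rows=[
    {"grip":0,"linear":[0,-1,0],"rot":[0,0,0]},
    {"grip":0,"linear":[0,-2,0],"rot":[0,0,0]},
    {"grip":0,"linear":[0,-3,0],"rot":[0,0,0]},
    {"grip":0,"linear":[0,-3,0],"rot":[0,0,0]},
  ],
)

```text
clock: 27.0
position: [612.3, 134.1, 21.1]
ee_rot: [0.991, -0.131, -0.0, 0.002]
contact_force: [-0.8, -10.7, 7.8]
gripper_width: 10.9
grasp_force: 59.9
```

arm_command(
  rows=[
    {"grip":0,"linear":[0,-1,0],"rot":[0,0,0]},
    {"grip":0,"linear":[0,-2,0],"rot":[0,0,0]},
    {"grip":0,"linear":[0,-3,0],"rot":[0,0,0]},
    {"grip":0,"linear":[0,-3,0],"rot":[0,0,0]},
  ],
)

```text
clock: 27.5
position: [613.1, 137.0, 21.0]
ee_rot: [0.991, -0.131, -0.0, 0.002]
contact_force: [-1.5, -9.5, 7.4]
gripper_width: 11.1
grasp_force: 59.9
```

arm_command(
  rows=[
    {"grip":0,"linear":[0,-1,0],"rot":[0,0,0]},
    {"grip":0,"linear":[0,-2,0],"rot":[0,0,0]},
    {"grip":0,"linear":[0,-3,0],"rot":[0,0,0]},
    {"grip":0,"linear":[0,-3,0],"rot":[0,0,0]},
  ],
)

```text
clock: 28.0
position: [613.9, 139.8, 21.1]
ee_rot: [0.991, -0.131, -0.0, 0.002]
contact_force: [-1.7, -10.3, 7.0]
gripper_width: 10.7
grasp_force: 59.9
```

arm_command(
  rows=[
    {"grip":0,"linear":[0,-1,0],"rot":[0,0,0]},
    {"grip":0,"linear":[0,-2,0],"rot":[0,0,0]},
    {"grip":0,"linear":[0,-3,0],"rot":[0,0,0]},
    {"grip":0,"linear":[0,-3,0],"rot":[0,0,0]},
  ],
)

```text
clock: 28.5
position: [614.7, 142.7, 21.0]
ee_rot: [0.991, -0.131, -0.0, 0.002]
contact_force: [-0.4, -10.0, 6.7]
gripper_width: 11.2
grasp_force: 59.9
```

arm_command(
  rows=[
    {"grip":0,"linear":[0,-1,0],"rot":[0,0,0]},
    {"grip":0,"linear":[0,-2,0],"rot":[0,0,0]},
    {"grip":0,"linear":[0,-3,0],"rot":[0,0,0]},
    {"grip":0,"linear":[0,-3,0],"rot":[0,0,0]},
  ],
)

```text
clock: 29.0
position: [615.8, 146.9, 21.1]
ee_rot: [0.991, -0.131, 0.0, 0.001]
contact_force: [-1.0, -6.8, 6.6]
gripper_width: 10.9
grasp_force: 59.8
```

arm_command(
  rows=[
    {"grip":0,"linear":[0,-1,0],"rot":[0,0,0]},
    {"grip":0,"linear":[0,-2,0],"rot":[0,0,0]},
    {"grip":0,"linear":[0,-2,0],"rot":[0,0,0]},
  ],
)

```text
clock: 29.38
position: [616.4, 148.9, 21.1]
ee_rot: [0.991, -0.13, 0.0, 0.001]
contact_force: [-0.2, -8.2, 5.4]
gripper_width: 10.9
grasp_force: 59.8
```

arm_command(
  rows=[
    {"grip":0,"linear":[0,-0.5,0],"rot":[0,0,0]},
    {"grip":0,"linear":[0,-1,0],"rot":[0,0,0]},
    {"grip":0,"linear":[0,-1,0],"rot":[0,0,0]},
  ],
)

```text
clock: 29.75
position: [616.4, 148.9, 21.1]
ee_rot: [0.991, -0.131, -0.0, 0.002]
contact_force: [-1.4, -11.1, 6.8]
gripper_width: 11.2
grasp_force: 59.9
```

Run:
```python
from h import *
st()
p,W=cam('wrist'); dark(p)
for n,z in (('stop_grip',62),('pin_grip',92)):
  for r in models.tip_of(p,n)[:2]: print(n,r['score'],r['pixel'],w(p,W,r['pixel'],z).round(1))
p,W=cam('scene')
for q in ('pin_grip','collar'): print(q,[(r['score'],r['pixel']) for r in models.tip_of(p,q)[:1]])
```

```text
[616.4 148.9  21.1] turn 3.14 [ -1.4 -11.1   6.8] [-2.59  0.07 -0.14] 11.156454276824126 j6 0.81 29.75
stop_grip 0.62 [276.3, 283.0] [615.5 150.4  62. ]
pin_grip [(0.44, [285.2, 226.0])]
collar [(0.82, [286.4, 235.8])]
```

arm_command(
  rows=[
    {"grip":0,"linear":[0,-1,0],"rot":[0,0,0]},
    {"grip":0,"linear":[0,-1.5,0],"rot":[0,0,0]},
    {"grip":0,"linear":[0,-1.5,0],"rot":[0,0,0]},
  ],
)

```text
clock: 30.42
position: [616.3, 149.0, 21.1]
ee_rot: [0.991, -0.131, -0.001, 0.002]
contact_force: [-0.7, -13.5, 7.5]
gripper_width: 11.2
grasp_force: 60.0
```

arm_command(
  rows=[
    {"grip":0,"linear":[0,2,0],"rot":[0,0,0]},
    {"grip":0,"linear":[0,4,0],"rot":[0,0,0]},
    {"grip":0,"linear":[0,6,0],"rot":[0,0,0]},
    {"grip":0,"linear":[0,8,0],"rot":[0,0,0]},
    {"grip":0,"linear":[0,9,0],"rot":[0,0,0]},
    {"grip":0,"linear":[0,9,0],"rot":[0,0,0]},
  ],
)

```text
clock: 31.18
position: [616.3, 147.6, 21.1]
ee_rot: [0.992, -0.13, 0.002, -0.002]
contact_force: [-0.1, 6.1, 4.5]
gripper_width: 11.2
grasp_force: 59.8
```

arm_command(
  rows=[
    {"grip":0,"linear":[0,1.5,0],"rot":[0,0,0]},
    {"grip":0,"linear":[0,2.5,0],"rot":[0,0,0]},
    {"grip":0,"linear":[0,2.5,0],"rot":[0,0,0]},
  ],
)

```text
clock: 31.55
position: [616.1, 146.7, 21.2]
ee_rot: [0.992, -0.13, 0.003, -0.003]
contact_force: [-0.9, 11.9, 4.3]
gripper_width: 10.8
grasp_force: 59.8
```

arm_command(
  rows=[
    {"grip":0,"linear":[0,-4,0],"rot":[0,0,0]},
    {"grip":0,"linear":[0,-4,0],"rot":[0,0,0]},
    {"grip":0.6,"linear":[0,-4,0],"rot":[0,0,0]},
    {"grip":0.6,"linear":[0,-4,0],"rot":[0,0,0]},
    {"grip":0.6,"linear":[0,-4,0],"rot":[0,0,0]},
    {"grip":0.6,"linear":[0,-4,-40],"rot":[0,0,0]},
    {"grip":0.6,"linear":[0,-4,-90],"rot":[0,0,0]},
    {"grip":0.6,"linear":[0,-4,-115],"rot":[0,0,0]},
    {"grip":0.6,"linear":[0,-4,-115],"rot":[0,0,0]},
  ],
)

```text
clock: 32.67
position: [616.2, 146.5, 137.0]
ee_rot: [0.992, -0.13, 0.002, -0.001]
contact_force: [-0.2, 0.1, -0.6]
gripper_width: 51.5
grasp_force: 0.0
```

Run:
```python
from h import *
st()
to(563.6,-39.5,120,1.31+np.pi)
```

```text
[616.2 146.5 137. ] turn 3.142 [-0.2  0.1 -0.6] [0.03 0.08 0.02] 51.50822607133942 j6 0.82 32.675
lin [ -3.  193.3  16.3]
rot [-0.003 -0.004  0.   ]
```

arm_command(
  rows=[
    {"grip":0,"linear":[-1,50,0],"rot":[0,0,0]},
    {"grip":0,"linear":[-2,100,0],"rot":[0,0,0]},
    {"grip":0,"linear":[-3,150,0],"rot":[0,0,0]},
    {"grip":0,"linear":[-3,193,0],"rot":[0,0,0]},
    {"grip":0,"linear":[-3,193,20],"rot":[0,0,0]},
    {"grip":0,"linear":[-3,193,40],"rot":[0,0,0]},
    {"grip":0,"linear":[-3,193,50],"rot":[0,0,0]},
    {"grip":0,"linear":[-3,193,50],"rot":[0,0,0]},
  ],
)

```text
clock: 33.67
position: [561.4, -39.8, 83.1]
ee_rot: [0.992, -0.13, -0.001, 0.0]
contact_force: [0.5, 0.5, 0.5]
gripper_width: -0.2
grasp_force: 0.0
```

arm_command(
  rows=[
    {"grip":0,"linear":[0,0,2],"rot":[0,0,0]},
    {"grip":0,"linear":[0,0,5],"rot":[0,0,0]},
    {"grip":0,"linear":[0,0,7],"rot":[0,0,0]},
    {"grip":0,"linear":[0,0,7],"rot":[0,0,0]},
  ],
)

```text
clock: 34.17
position: [562.2, -39.7, 77.5]
ee_rot: [0.992, -0.13, -0.0, -0.0]
contact_force: [0.3, 0.1, -0.8]
gripper_width: -0.4
grasp_force: 0.0
```

arm_command(
  rows=[
    {"grip":0,"linear":[0,0,2],"rot":[0,0,0]},
    {"grip":0,"linear":[0,0,4],"rot":[0,0,0]},
    {"grip":0,"linear":[0,0,5.5],"rot":[0,0,0]},
    {"grip":0,"linear":[0,0,5.5],"rot":[0,0,0]},
  ],
)

```text
clock: 34.67
position: [562.1, -39.8, 71.8]
ee_rot: [0.992, -0.13, -0.0, 0.0]
contact_force: [0.6, -0.2, 0.9]
gripper_width: -0.2
grasp_force: 0.0
```

arm_command(
  rows=[
    {"grip":0,"linear":[0,0,1],"rot":[0,0,0]},
    {"grip":0,"linear":[0,0,2],"rot":[0,0,0]},
    {"grip":0,"linear":[0,0,2],"rot":[0,0,0]},
  ],
)

```text
clock: 35.05
position: [562.2, -39.7, 69.9]
ee_rot: [0.992, -0.13, -0.0, 0.0]
contact_force: [-1.0, 0.1, 0.2]
gripper_width: 0.2
grasp_force: 0.0
```

The handle top is at or below its original home height, so the pin is fully home. Backing off.

arm_command(
  rows=[
    {"grip":0,"linear":[0,0,-30],"rot":[0,0,0]},
    {"grip":0,"linear":[0,0,-80],"rot":[0,0,0]},
    {"grip":0,"linear":[0,0,-100],"rot":[0,0,0]},
    {"grip":0,"linear":[0,0,-100],"rot":[0,0,0]},
  ],
)

```text
clock: 35.55
position: [563.3, -39.5, 171.8]
ee_rot: [0.992, -0.13, 0.002, -0.001]
contact_force: [0.1, -0.1, -0.8]
gripper_width: -0.4
grasp_force: 0.0
```

Run:
```python
from h import *
p,W=cam('wrist')
for n,z in (('stop_grip',62),('pin_grip',92)):
  for r in models.tip_of(p,n)[:1]: print(n,r['score'],w(p,W,r['pixel'],z).round(1))
print(job.job_done())
```

```text
stop_grip 0.75 [616.6 146.7  62. ]
pin_grip 0.86 [563.1 -38.7  92. ]
the job is handed in; nothing more can be done
None
```

I reset the stop to its third hole, about 75 mm out by my measurements: the pin is at its second home slot, fully home by touch, and holds the stop both ways. The job was handed in at about 36 s; no verdict came back.

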